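# Seat a guard column and snap its holder shut

## Task

With the fingertips, push the steel guard column with the blue rear cap along its cradle until its front end is fully home against the black inlet block, then push the red lever over towards the inlet block, past its dead point, until it snaps into lock. Only push: do not lift the column out of the cradle, leave the vials, wrench, bottles and flask alone, and finish with the hand clear.

Things in the scene. Friction and masses are not known exactly. Their poses are not given: they have to be found in the camera images.
- holder: Fixed aluminium column holder; plate 150 (own x -73 to +77) x 250 mm (own y), top at 12 mm. Origin on the bench under it; x points away from the robot at yaw 0, y along the cradle to the inlet block, z up. Cradle at x -30 mm: flat floor at 12 mm between two rails 27 mm apart, rising 8 mm above it, y -120 to +85. Lever plane: x +45; brackets 54 mm high at x 30 to 60, y 15 to 45.
- inlet_face (a point): Centre of the face of the black inlet block (56 mm in holder x, 30 in y, top 48 mm above the bench) against which the column's front end must rest: holder x -30, y +85, z +24 mm.
- cartridge_center (a point): Centre of the loose steel guard column, on its axis, 24 mm above the bench. 90 mm long, along the cradle; 14 mm neck, 24 mm diameter caps with flat ends: steel front cap 12 mm long, blue rear cap 20 mm. Starts 30 to 65 mm short of home; slides with under 2 N. Home: 45 mm from the inlet face (holder y +40). Push its rear end with a fingertip kept above the rails (over 22 mm above the bench).
- lever_pivot (a point): The lever's pivot: holder own x +45, y +30 mm, 40 mm above the bench; its axis is the holder's x.
- lever_end (a point): Far end of the red lever's grip, on its centre line, 105 mm from the pivot. The grip is a round bar of 20 mm diameter from 40 mm out to the end. Open, it leans 0.75 rad from upright to the holder's -y (end 117 mm above the bench); locked, 0.85 rad to +y; upright it is 145 mm high.
- lever (a joint): Lever angle, rad: 0 open (start), 0.75 upright, 1.6 locked. A spring drives it from its dead point at 1.0: short of it the lever springs back open, beyond it it snaps to 1.6 and stays. Pushing the grip takes 3 to 6 N. It carries a steel arm that, open, stands across the cradle (holder y 20 to 45, up to 85 mm above the bench) and, locking, drops behind the column's front cap.
- vial_a: Bystander, leave alone: white-capped amber sample vial, 27 mm diameter, 58 mm high. Origin: centre of its underside.
- vial_b: Bystander, leave alone: black-capped amber sample vial, 27 mm diameter, 58 mm high. Origin: centre of its underside.
- wrench: Bystander, leave alone: steel wrench, 150 mm long, lying on the bench. Origin: at its middle, on its underside.
- wash_blue: Bystander, leave alone: blue-topped wash bottle, 64 mm diameter, 190 mm high with its spout. Origin: centre of its underside.
- wash_red: Bystander, leave alone: red-topped wash bottle, 64 mm diameter, 190 mm high with its spout. Origin: centre of its underside.
- wash_green: Bystander, leave alone: green-topped wash bottle, 64 mm diameter, 190 mm high with its spout. Origin: centre of its underside.
- flask: Bystander, leave alone: amber volumetric flask, 68 mm diameter at the base, 170 mm high. Origin: centre of its underside.
Things that resemble listed ones, but are neither listed nor needed, are in the scene too. Of the things shaped like the part that bears cartridge_center, the bare steel one is meant.

How it is judged (in metres and radians):
On the way, in this order (a step that is already met when the one before it is completed fails the run):
1. the column is fully home against the inlet block while the lever is still open (y of cartridge_center in the frame of holder between 0.037 and 0.044 m and x of cartridge_center in the frame of holder between -0.036 and -0.024 m and z of cartridge_center in the frame of holder below 0.028 m and value of joint lever below 0.4 rad), for 0.2 s.
2. the lever is snapped into lock with the column home (y of cartridge_center in the frame of holder between 0.037 and 0.044 m and x of cartridge_center in the frame of holder between -0.036 and -0.024 m and z of cartridge_center in the frame of holder below 0.028 m and value of joint lever above 1.5 rad), for 0.2 s.
At the end, for the whole second after the job is handed in: The column lies in its cradle with its front end within 3 mm of the inlet block, and the lever is locked (joint above 1.5 of 1.6 rad) and still (all of step 2 and velocity of joint lever below 0.1 rad/s); the robot touches nothing.
It fails at once if the guard column is lifted from its cradle (more than about 14 mm) (z of cartridge_center in the frame of holder above 0.038 m).
It fails at once if a sample vial is knocked over or shifted more than 30 mm ((distance of vial_a from where it was at the start of the episode above 0.03 m or angle between vial_a's own z axis and vertical above 0.5 rad) or (distance of vial_b from where it was at the start of the episode above 0.03 m or angle between vial_b's own z axis and vertical above 0.5 rad)).
It fails at once if the wrench is shifted more than 30 mm (distance of wrench from where it was at the start of the episode above 0.03 m).
It fails at once if a wash bottle is knocked over or shifted more than 30 mm ((distance of wash_blue from where it was at the start of the episode above 0.03 m or angle between wash_blue's own z axis and vertical above 0.5 rad) or (distance of wash_red from where it was at the start of the episode above 0.03 m or angle between wash_red's own z axis and vertical above 0.5 rad) or (distance of wash_green from where it was at the start of the episode above 0.03 m or angle between wash_green's own z axis and vertical above 0.5 rad)).
It fails at once if the flask is knocked over or shifted more than 30 mm ((distance of flask from where it was at the start of the episode above 0.03 m or angle between flask's own z axis and vertical above 0.5 rad)).
It also fails if it takes over 48 s, if anything falls off the work surface, if the arm or the gripper's body presses on something with over 40 N, if the wrist force passes 120 N, or if a joint passes its speed limit or range.

## Robot

A 6-joint arm with a two-finger parallel gripper is mounted at the origin on the work surface. World frame = base frame: x ahead of the robot, y to its left, z up, the work surface at z = 0. Lengths are in mm, angles in degrees, forces in N, time in s.
With the tool pointing down it reaches from about 350 to 850 mm from the base axis. Payload 8.1 kg.
Tool frame: the origin (TCP) lies between the finger pads; the fingertips stand 14 mm ahead of it and the grasp point (between the pads) lies 5 mm behind it; z points along the fingers, x is the direction in which the jaws open and shut, and the axes are right-handed (so a half turn about z gives the same grasp; the last joint's range is limited). The gripper opens to 85 mm and grips with 20 to 120 N. Pads are 22 mm wide; open, the fingers measure 114 mm over their backs; the gripper's body (76 mm by 85 mm) begins 54 mm behind the grasp point. The pads swing forward as they close: fully open they stand 13 mm farther back than shut.
Start: joints at [-72.731, 7.471, 85.268, -0, 87.261, -4.893], TCP at [226.356, -555.669, 245.292] pointing down, gripper open.
Joint ranges: [-169.43, 169.43], [-51.17, 129.36], [1.28, 143.12], [-76.62, 256.62], [0, 156.53], [-152.29, 152.29]. Speed limits (degrees/s): [136.94, 136.94, 159.86, 180, 180, 180].

## Interface

Orientations are given as [roll, pitch, yaw] about the fixed x, y, z axes, in that order (R = Rz(yaw) Ry(pitch) Rx(roll)).
In Python, from bench import r, vision, job gives the robot as it stands.
- The arm moves only by the tool send_rows, never from a script. Its arguments are lists of equal length, an entry for each row: "dp": the shift along the world's x, y, z in mm, a list of three; "rot": the turn, a rotation vector about the world's x, y, z in rad, a list of three. In form: {"dp": [[tx, ty, tz], ...], "rot": [[wx, wy, wz], ...]}. A call has 1 to 5 rows; each row is the pose to reach, as a shift and turn from the pose commanded when the call began; what a row does not reach only later rows make up. A row lasts 1/8 s, in which the tool goes at most 62.5 mm and 10.7 degrees, less where a joint would pass 70% of its speed; a pose out of reach is approached as far as the arm can. A call with a gripper value outside its range is refused whole. "jaw" is the finger opening in mm, from 0 to 85.4, set as the call begins (left out, the last holds). The fingers move at their own pace and stop on an object; "force" is the grip in N (left out, the last holds). Time passes only in rows, so rows that repeat a pose let the fingers close. It gives the time, the measured TCP pose, the force and the opening at its end, in the units of the state.
- r.sense(): the state, without advancing time (a new reading comes with each control period).
- vision.snapshot(name): name is "scene" or "top" or "wrist"; returns a dict with "pixels" (420x560x3 uint8, red, green, blue), "depth" (420x560 float32, mm along the optical axis (not along the pixel's ray), 0 where there is no reading), "intrinsics" (3x3 intrinsics, pixels), "world_from_camera" (4x4, takes a point from camera to world coordinates); the wrist camera has in their place "T_tool_cam" (4x4, takes a point from camera to tool coordinates, whose origin is the TCP and whose axes are the tool frame's). Camera axes: x right, y down, z forward; pixel columns grow to the right and rows downward; lengths in mm; the calibration is good to about 2 mm. A picture is of the moment at which its call begins: read the wrist's pose just before it.
- job.hand_in(): hands the job in, once; it reports no verdict.
The state is a dict: "time": time; "joint_pos": joint angles; "qd": joint speeds; "joint_efforts": joint torques, N m; "tool_pos": TCP position; "tcp_rot": TCP orientation; "ft_force": force on the tool from outside, world axes, zero at the start; "wrist_torque": the same for the moment, N m; "finger_gap": finger opening in mm.
Only numpy, scipy, OpenCV 4.12 (cv2) and the standard library are available. Lean on these libraries where they do the work, as an engineer would, in place of code of your own. Each camera call takes 0.05 s, during which the arm holds its last target.

## Working session

There is one attempt and no reset: what is moved stays moved. The work goes in short steps, Python scripts to look and compute and a tool call to move; the robot and the scene stay as the last step left them, time stands still between calls to the robot, and variables do not carry over. Pictures are saved under pics/ and viewed, and the job is handed in when it is done.

Besides the shell and the picture viewer there is one more tool, called after "Request:" in YAML: its name, and indented under it one key for each argument. send_rows: Moves the arm, as the interface text tells. Its arguments: {"type":"object","properties":{"dp":{"type":"array"},"rot":{"type":"array"},"jaw":{"type":"number"},"force":{"type":"number"}},"required":["dp","rot"]}

```bash
mkdir -p pics; python3 - <<'E'
from bench import r, vision, job
import cv2,numpy as np
print(r.sense())
for n in ["scene","top","wrist"]:
    s=vision.snapshot(n)
    cv2.imwrite(f"pics/{n}0.png",s["pixels"][:,:,::-1]); np.savez(f"{n}0.npz",**s)
E
```

```text
{'time': 0.0, 'joint_pos': array([-7.27302896e+01,  7.51592216e+00,  8.53291952e+01,  7.61276921e-04,
        8.72627474e+01, -4.89179748e+00]), 'qd': array([-0.05232098,  0.09957882, -0.06995369,  0.03828389,  0.09285921,
        0.02973364]), 'joint_efforts': array([-1.41755936e-03, -5.69393528e+01, -5.00554347e+01, -2.27512505e-04,
        1.48650329e-02,  3.48038918e-05]), 'tool_pos': array([ 226.2104427 , -555.15103226,  244.23674187]), 'tcp_rot': array([-1.79990044e+02,  1.07406972e-01, -6.78385199e+01]), 'ft_force': array([ 0.59609717, -0.29390793, -0.21946715]), 'wrist_torque': array([-0.04509396, -0.01394315,  0.03987147]), 'finger_gap': 85.4101211488996}
```

View pics/scene0.png

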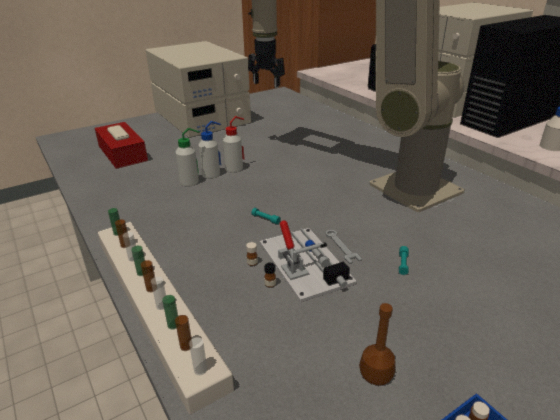

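View pics/top0.png

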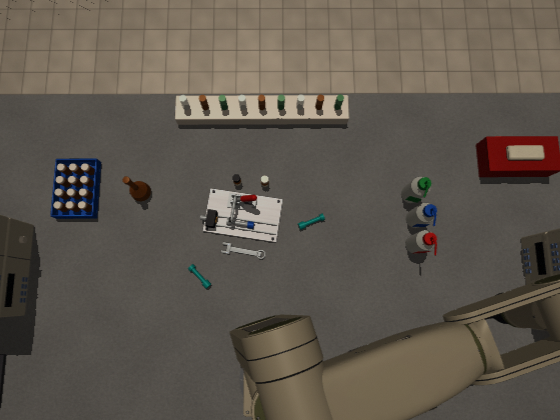

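View pics/wrist0.png

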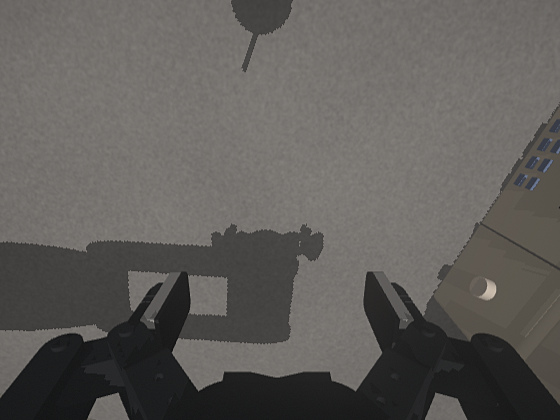

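The top view shows the holder at about cols 205–282, rows 188–242. The black inlet block is on the left (211,218), the red lever is at (248,199), and the blue cap is at (250,225). I'll turn these into world positions.

```bash
cat > h.py <<'E'
import numpy as np,cv2
def cloud(s,T=None):
    K=s["intrinsics"];d=s["depth"];T=s["world_from_camera"] if T is None else T
    v,u=np.mgrid[:d.shape[0],:d.shape[1]]
    P=np.stack([(u-K[0,2])/K[0,0]*d,(v-K[1,2])/K[1,1]*d,d,np.ones_like(d)],-1)@T.T
    return P[...,:3]
E
python3 - <<'E'
from h import *
s=np.load("top0.npz");P=cloud(s);im=s["pixels"]
for n,(u,v) in dict(inlet=(211,218),blue=(250,225),red=(248,199),tl=(207,191),tr=(282,198),bl=(203,235),br=(278,241),va=(265,180),vb=(237,179),wr=(240,250),flask=(140,190)).items(): print(n,P[v,u].round(0))
print(s["intrinsics"],s["world_from_camera"].round(3))
c=im[160:280,180:340]; cv2.imwrite("pics/topz.png",cv2.resize(c,None,fx=5,fy=5,interpolation=cv2.INTER_CUBIC)[:,:,::-1])
E
```

```text
inlet [508. 215.  47.]
blue [486.  87.  38.]
red [560.  91. 102.]
tl [611. 237.   0.]
tr [586. -20.  -1.]
bl [459. 247.  -1.]
br [437.  -6.   2.]
va [634.  37.  58.]
vb [639. 130.  52.]
wr [408. 122.  -0.]
flask [600. 447.  63.]
[[436.66676036   0.         272.80498526]
 [  0.         436.66676036 212.53744014]
 [  0.           0.           1.        ]] [[-5.000000e-03 -9.820000e-01  1.870000e-01  2.562440e+02]
 [-1.000000e+00  4.000000e-03 -6.000000e-03  1.994200e+01]
 [ 5.000000e-03 -1.870000e-01 -9.820000e-01  1.460317e+03]
 [ 0.000000e+00  0.000000e+00  0.000000e+00  1.000000e+00]]
```

View pics/topz.png

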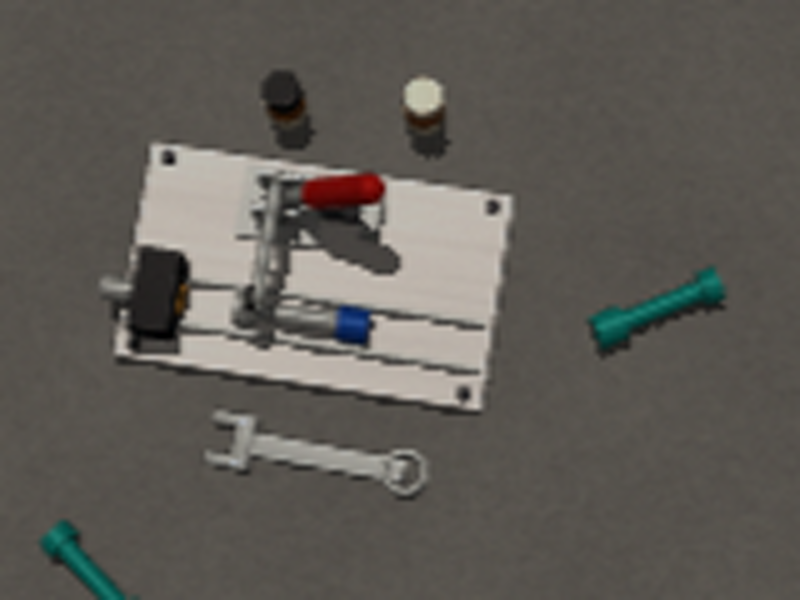

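```bash
python3 - <<'E'
from h import *
s=np.load("top0.npz");K=s["intrinsics"];T=s["world_from_camera"]
im=s["pixels"].astype(int)
m=((im.min(-1)>140)).astype(np.uint8); m[:,:195]=0;m[:,290:]=0;m[:186]=0;m[245:]=0
n,l,st,c=cv2.connectedComponentsWithStats(m);k=1+np.argmax(st[1:,4]);v,u=np.where(l==k)
print(st[k])
R=np.c_[(u-K[0,2])/K[0,0],(v-K[1,2])/K[1,1],np.ones(len(u))]@T[:3,:3].T
X=T[:3,3]+R*((12-T[2,3])/R[:,2])[:,None]
rc=cv2.minAreaRect(X[:,:2].astype(np.float32));print(rc);print(cv2.boxPoints(rc))
w=np.load("wrist0.npz");print(w["T_tool_cam"].round(3),w["intrinsics"])
E
```

```text
[ 208  196   74   46 1321]
((525.1148681640625, 104.95672607421875), (227.52796936035156, 147.0243377685547), 81.07179260253906)
[[434.83762     3.9800034]
 [580.0805    -18.8377   ]
 [615.3921    205.93344  ]
 [470.14923   228.75116  ]]
[[ 1.0000e+00 -1.0000e-03  0.0000e+00  9.7800e-01]
 [ 1.0000e-03  9.4600e-01  3.2400e-01 -8.2789e+01]
 [-1.0000e-03 -3.2400e-01  9.4600e-01 -1.2779e+02]
 [ 0.0000e+00  0.0000e+00  0.0000e+00  1.0000e+00]] [[307.50852598   0.         276.55984785]
 [  0.         307.50852598 210.85678615]
 [  0.           0.           1.        ]]
```

Request:
send_rows:
  dp:
    - [30,50,10]
    - [60,100,20]
    - [85,155,20]
    - [110,210,20]
    - [135,265,20]
  rot:
    - [0,0,0.06]
    - [0,0,0.14]
    - [0,0,0.22]
    - [0,0,0.3]
    - [0,0,0.38]
  jaw: 0

```text
time: 0.78
tool_pos: [361.7, -288.8, 265.1]
tcp_rot: [-180.0, -0.0, -45.9]
ft_force: [0.7, 0.3, -0.2]
finger_gap: 0.4
```

Request:
send_rows:
  dp:
    - [25,55,0]
    - [50,110,0]
    - [75,165,0]
    - [100,220,0]
    - [125,275,-10]
  rot:
    - [0,0,0.1]
    - [0,0,0.2]
    - [0,0,0.3]
    - [0,0,0.4]
    - [0,0,0.5]

```text
time: 1.4
tool_pos: [487.3, -13.8, 256.1]
tcp_rot: [-180.0, -0.1, -17.2]
ft_force: [1.5, -0.5, 0.8]
finger_gap: 0.0
```

Request:
send_rows:
  dp:
    - [10,50,0]
    - [20,90,0]
    - [25,140,0]
    - [30,163,0]
    - [30,163,0]
  rot:
    - [0,0,0.05]
    - [0,0,0.1]
    - [0,0,0.151]
    - [0,0,0.151]
    - [0,0,0.151]

```text
time: 2.02
tool_pos: [516.1, 148.9, 254.8]
tcp_rot: [180.0, 0.1, -8.6]
ft_force: [0.8, -0.7, -0.4]
finger_gap: 0.3
```

```bash
cat >> h.py <<'E'
from scipy.spatial.transform import Rotation as Ro
def toolT(st):
    T=np.eye(4);T[:3,:3]=Ro.from_euler("xyz",st["tcp_rot"],degrees=True).as_matrix();T[:3,3]=st["tool_pos"];return T
E
python3 - <<'E'
from bench import r, vision, job
from h import *
st=r.sense();print(st["time"],st["tool_pos"],st["tcp_rot"],st["joint_pos"],st["ft_force"])
s=vision.snapshot("wrist")
T=toolT(st)@s["T_tool_cam"]
np.savez("w1.npz",T=T,**s);cv2.imwrite("pics/w1.png",s["pixels"][:,:,::-1])
s=vision.snapshot("top");np.savez("t1.npz",**s)
E
```

```text
2.025 [516.07988701 148.8538     254.81197233] [ 1.79994290e+02  5.07635491e-02 -8.61278486e+00] [ 1.06118671e+01 -2.46706760e+00  9.45055711e+01  1.13304982e-02
  8.80113093e+01  1.92242513e+01] [ 0.80510755 -0.72013617 -0.44565596]
```

View pics/w1.png

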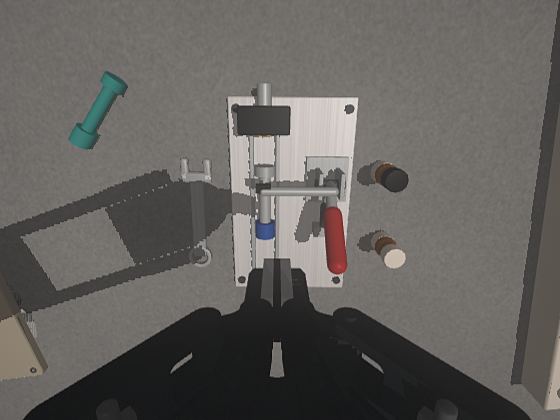

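The wrist view shows the inlet block at (264,120), the blue cap at (265,230), the steel front cap at (264,172), and the lever running from (333,205) to (337,268). The vials are at (390,180) and (393,258). Next I'll fit the holder pose.

```bash
python3 - <<'E'
from h import *
s=np.load("w1.npz");P=cloud(s,s["T"]);im=s["pixels"].astype(int);z=P[...,2]
hsv=cv2.cvtColor(s["pixels"],cv2.COLOR_RGB2HSV)
# plate fit
m=((np.abs(z-12)<4)&(im.min(-1)>90)).astype(np.uint8);m[300:]=0
n,l,st,c=cv2.connectedComponentsWithStats(m,connectivity=8)
pts=P[(m>0)&(np.isin(l,[i for i in range(1,n) if st[i,4]>150]))]
print(len(pts),pts[:,2].mean())
rc=cv2.minAreaRect(pts[:,:2].astype(np.float32));print("plate",rc);B=cv2.boxPoints(rc);print(B)
# inlet block top
vv,uu=np.mgrid[:420,:560]
mi=(np.abs(z-48)<3)&(uu>225)&(uu<300)&(vv<145)
print("inlet",cv2.minAreaRect(P[mi][:,:2].astype(np.float32)),P[mi].mean(0))
mb=(hsv[...,0]>105)&(hsv[...,0]<130)&(hsv[...,1]>150)&(uu>240)&(uu<290)&(vv>200)&(vv<250)
print("blue",P[mb].min(0),P[mb].max(0),mb.sum())
mr=((hsv[...,0]<6)|(hsv[...,0]>174))&(hsv[...,1]>150)&(uu>310)&(uu<360)
print("red",P[mr].min(0),P[mr].max(0),mr.sum())
a=np.deg2rad(-8.6)
for yaw in (-8.6,):
  a=np.deg2rad(yaw);O=np.array([525,116]);Rm=np.array([[np.cos(a),-np.sin(a)],[np.sin(a),np.cos(a)]])
  for nm,mm in (("plate",(m>0)),("inlet",mi),("blue",mb),("red",mr)):
    q=(P[mm][:,:2]-O)@Rm;print(nm,np.percentile(q,[1,50,99],axis=0).round(1).tolist())
  # column: points in cradle z 18..40
  q=(P[...,:2]-O)@Rm
  mc=(np.abs(q[...,0]+30)<14)&(z>26)&(z<42)&(q[...,1]<84)&(vv<262)
  h=np.histogram(q[mc][:,1],bins=np.arange(-125,90,5));print([(b,n) for n,b in zip(*h)])
  mc&=z>33; print("colx",np.percentile(q[mc][:,0],[2,50,98]))
E
```

```text
13249 11.09571592289248
plate ((528.420166015625, 114.55353546142578), (249.40049743652344, 150.1406707763672), 80.96341705322266)
[[434.69553     3.1919556]
 [582.97266   -20.389893 ]
 [622.1448    225.91512  ]
 [473.86768   249.49696  ]]
inlet ((512.296630859375, 218.23556518554688), (29.303701400756836, 56.020347595214844), 81.31771087646484) [512.18572951 218.37228736  47.00880559]
blue [483.29701209  77.89493206  32.70190893] [496.84229565  79.68200998  33.73220373] 4
red [528.18096858  66.51447993  70.77849184] [579.79127184 230.41450052 382.59193964] 591
plate [[-70.4, -120.5], [8.4, 33.4], [77.4, 122.4]]
inlet [[-55.1, 84.6], [-28.0, 99.0], [-0.8, 113.8]]
blue [[-35.7, -42.2], [-28.3, -42.0], [-22.2, -41.7]]
red [[40.2, -41.7], [48.8, -20.4], [54.8, 7.5]]
[(np.int64(-125), np.int64(0)), (np.int64(-120), np.int64(0)), (np.int64(-115), np.int64(0)), (np.int64(-110), np.int64(0)), (np.int64(-105), np.int64(0)), (np.int64(-100), np.int64(0)), (np.int64(-95), np.int64(0)), (np.int64(-90), np.int64(0)), (np.int64(-85), np.int64(0)), (np.int64(-80), np.int64(0)), (np.int64(-75), np.
[... 284 characters left out ...]
 (np.int64(-25), np.int64(79)), (np.int64(-20), np.int64(38)), (np.int64(-15), np.int64(39)), (np.int64(-10), np.int64(41)), (np.int64(-5), np.int64(37)), (np.int64(0), np.int64(39)), (np.int64(5), np.int64(39)), (np.int64(10), np.int64(16)), (np.int64(15), np.int64(0)), (np.int64(20), np.int64(0)), (np.int64(25), np.int64(22)), (np.int64(30), np.int64(32)), (np.int64(35), np.int64(84)), (np.int64(40), np.int64(87)), (np.int64(45), np.int64(55)), (np.int64(50), np.int64(0)), (np.int64(55), np.int64(0)), (np.int64(60), np.int64(0)), (np.int64(65), np.int64(0)), (np.int64(70), np.int64(0)), (np.int64(75), np.int64(0)), (np.int64(80), np.int64(17))]
colx [-35.36895713 -28.30237284 -21.89090499]
```

Request:
send_rows:
  dp:
    - [-15,-50,0]
    - [-30.6,-100.4,-20]
    - [-30.6,-100.4,-80]
    - [-30.6,-100.4,-130]
    - [-30.6,-100.4,-170]
  rot:
    - [0,0,-0.007]
    - [0,0,-0.007]
    - [0,0,-0.007]
    - [0,0,-0.007]
    - [0,0,-0.007]

```text
time: 2.75
tool_pos: [484.6, 45.4, 83.3]
tcp_rot: [180.0, 0.1, -9.3]
ft_force: [-0.0, -0.2, -0.8]
finger_gap: -0.0
```

Request:
send_rows:
  dp:
    - [0,0,-20]
    - [0,0,-35]
    - [0,0,-45]
    - [0,0,-45]
  rot:
    - [0,0,0]
    - [0,0,0]
    - [0,0,0]
    - [0,0,0]

```text
time: 3.25
tool_pos: [485.6, 46.7, 40.1]
tcp_rot: [180.0, 0.0, -9.2]
ft_force: [0.2, 0.4, 0.4]
finger_gap: 0.1
```

```bash
python3 - <<'E'
from bench import r, vision, job
from h import *
st=r.sense();print(st["time"],st["tool_pos"],st["tcp_rot"],st["ft_force"])
for n in("wrist","scene"):
    s=vision.snapshot(n);i=s["pixels"]
    if n=="scene": i=cv2.resize(i[180:340,200:420],None,fx=3.5,fy=3.5)
    cv2.imwrite(f"pics/{n}2.png",i[:,:,::-1])
E
```

```text
3.25 [485.57428871  46.66856333  40.08849735] [ 1.79993379e+02  3.15733231e-02 -9.18811975e+00] [0.17344497 0.37476954 0.40325056]
```

View pics/wrist2.png

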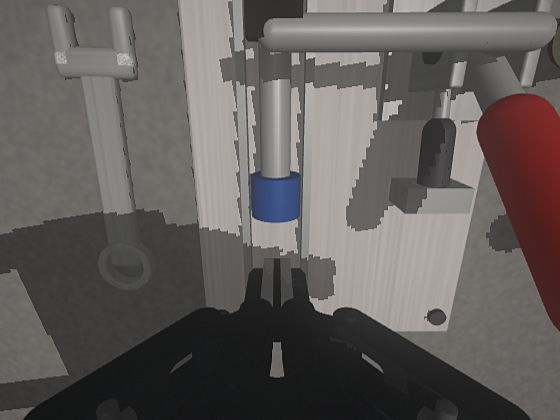

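View pics/scene2.png

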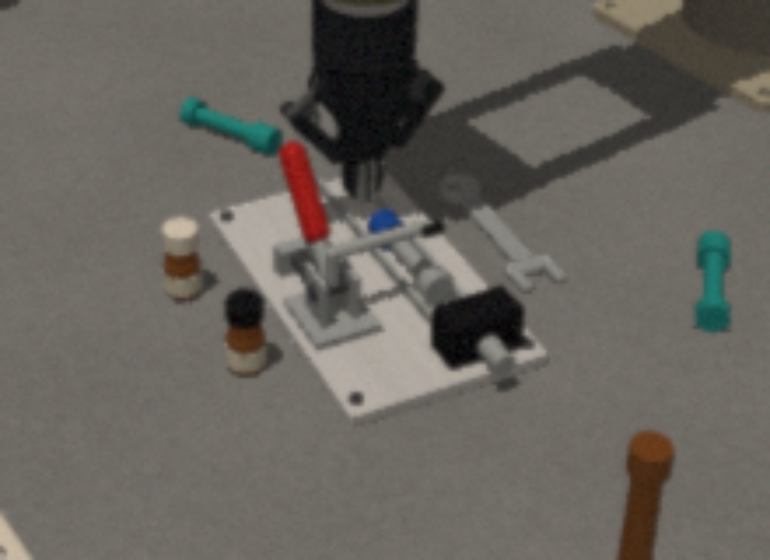

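Request:
send_rows:
  dp:
    - [1.9,11.9,0]
    - [3.6,22.7,0]
    - [5.2,32.6,0]
    - [6.6,41.5,0]
    - [7.5,47.4,0]
  rot:
    - [0,0,0]
    - [0,0,0]
    - [0,0,0]
    - [0,0,0]
    - [0,0,0]

```text
time: 3.98
tool_pos: [493.3, 95.1, 40.3]
tcp_rot: [180.0, -0.0, -9.1]
ft_force: [-0.1, -1.0, 1.2]
finger_gap: -0.0
```

Request:
send_rows:
  dp:
    - [0.3,2,0]
    - [0.6,4,0]
    - [0.6,4,0]
  rot:
    - [0,0,0]
    - [0,0,0]
    - [0,0,0]

```text
time: 4.35
tool_pos: [493.8, 98.4, 40.2]
tcp_rot: [-180.0, 0.0, -9.2]
ft_force: [0.1, 0.0, -0.1]
finger_gap: 0.1
```

```bash
cat > chk.py <<'E'
from bench import r, vision, job
from h import *
import sys
O=np.array([526.4,114.9]);a=np.deg2rad(-9);Rm=np.array([[np.cos(a),-np.sin(a)],[np.sin(a),np.cos(a)]])
st=r.sense();print(st["time"],st["tool_pos"],(st["tool_pos"][:2]-O)@Rm,st["ft_force"])
s=vision.snapshot("wrist");i=s["pixels"];cv2.imwrite(f"pics/w{sys.argv[1]}.png",i[:,:,::-1])
P=cloud(s,toolT(st)@s["T_tool_cam"]);q=(P[...,:2]-O)@Rm
hsv=cv2.cvtColor(i,cv2.COLOR_RGB2HSV)
mb=(hsv[...,0]>105)&(hsv[...,0]<130)&(hsv[...,1]>130)&(abs(q[...,0]+30)<16)&(abs(q[...,1])<80)&(P[...,2]>31)&(P[...,2]<40)
print("blue y",np.percentile(q[mb][:,1],[1,99]),mb.sum())
E
python3 chk.py 3
```

```text
4.35 [493.80506003  98.35675177  40.22094951] [-29.60570798 -21.43854539] [ 0.12241326  0.02393355 -0.12207883]
blue y [-11.40020125   8.20799342] 1361
```

View pics/w3.png

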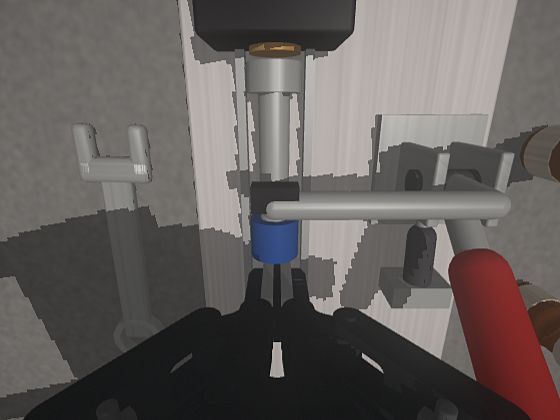

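The front cap at (275,72) is a few mm short of the block, with the brass seat still visible at (275,48). The rear cap reads y −11.4, so about 6 mm remain.

Request:
send_rows:
  dp:
    - [0.3,2,0]
    - [0.6,4,0]
    - [0.8,5,0]
    - [0.8,5,0]
  rot:
    - [0,0,0]
    - [0,0,0]
    - [0,0,0]
    - [0,0,0]

```text
time: 4.9
tool_pos: [494.7, 103.5, 40.3]
tcp_rot: [-180.0, 0.0, -9.2]
ft_force: [0.0, 0.7, 0.4]
finger_gap: -0.1
```

Request:
send_rows:
  dp:
    - [0.1,0.7,0]
    - [0.2,1.4,0]
    - [0.2,1.4,0]
  rot:
    - [0,0,0]
    - [0,0,0]
    - [0,0,0]

```text
time: 5.28
tool_pos: [494.8, 104.4, 40.3]
tcp_rot: [180.0, 0.0, -9.2]
ft_force: [-0.8, -3.1, -0.0]
finger_gap: -0.1
```

```bash
python3 chk.py 4
```

```text
5.275 [494.81893511 104.36928561  40.28278326] [-29.5448829  -15.34143082] [-0.75016291 -3.0734265  -0.04444028]
blue y [-5.3826997  10.11673054] 977
```

View pics/w4.png

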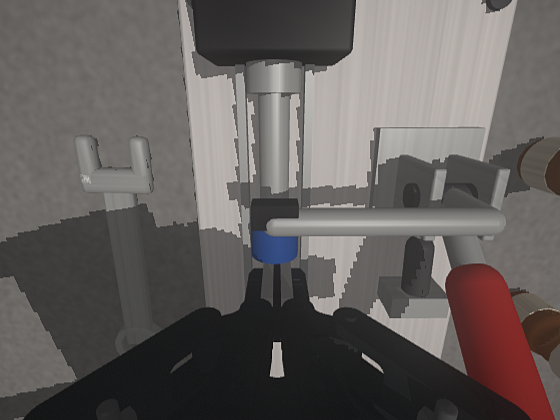

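Request:
send_rows:
  dp:
    - [0.15,1,0]
    - [0.15,1,0]
    - [0.3,2,0]
    - [0.3,2,0]
  rot:
    - [0,0,0]
    - [0,0,0]
    - [0,0,0]
    - [0,0,0]

```text
time: 5.82
tool_pos: [494.9, 104.6, 40.3]
tcp_rot: [179.8, 0.0, -9.2]
ft_force: [-2.6, -13.9, 3.9]
finger_gap: 0.1
```

```bash
python3 chk.py 5
```

```text
5.825 [494.92680117 104.57565708  40.26086624] [-29.47062846 -15.12072615] [ -2.55488342 -13.93687915   3.88072904]
blue y [-5.21537747  9.78160267] 924
```

The column is home: the force reached 14 N with only 0.2 mm of motion. Next I'll back off, rise, and move behind the lever.

Request:
send_rows:
  dp:
    - [-3.1,-19.8,0]
    - [-7,-45,0]
    - [-10.9,-69.1,20]
    - [-10.9,-69.1,60]
    - [-10.9,-69.1,84]
  rot:
    - [0,0,0]
    - [0,0,0]
    - [0,0,0]
    - [0,0,0]
    - [0,0,0]

```text
time: 6.5
tool_pos: [485.1, 37.6, 126.3]
tcp_rot: [-179.9, -0.1, -9.2]
ft_force: [-0.5, 0.5, -0.5]
finger_gap: -0.1
```

Request:
send_rows:
  dp:
    - [0,0,0]
    - [37,-5.9,0]
    - [74.1,-11.7,0]
    - [74.1,-11.7,0]
  rot:
    - [0,0,0]
    - [0,0,0]
    - [0,0,0]
    - [0,0,0]

```text
time: 7.0
tool_pos: [559.2, 25.9, 122.3]
tcp_rot: [-180.0, 0.1, -9.2]
ft_force: [0.1, 0.3, 0.7]
finger_gap: -0.4
```

```bash
python3 chk.py 6
```

```text
7.0 [559.17763791  25.85238662 122.27150245] [ 46.30420656 -82.82373724] [0.11866489 0.30288563 0.66539676]
blue y [-5.00249395 13.70939896] 299
```

View pics/w6.png

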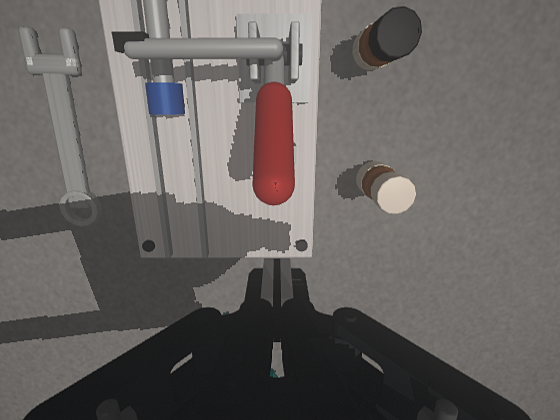

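The lever lies directly ahead of the closed fingertips, along (275,85–200), and the column's rear end still reads about y −5. I'll push the lever along the holder's +y.

Request:
send_rows:
  dp:
    - [2.3,14.8,0]
    - [4.4,27.7,0]
    - [6.3,39.5,0]
    - [8.1,51.4,0]
    - [10,63.2,0]
  rot:
    - [0,0,0]
    - [0,0,0]
    - [0,0,0]
    - [0,0,0]
    - [0,0,0]

```text
time: 7.68
tool_pos: [568.5, 89.6, 125.3]
tcp_rot: [179.9, -0.1, -9.1]
ft_force: [-1.5, -4.0, 3.3]
finger_gap: -0.2
```

```bash
python3 chk.py 7
```

```text
7.675 [568.48495205  89.60444786 125.25945711] [ 45.52391262 -18.40058495] [-1.48816433 -3.95160408  3.2621885 ]
blue y [-5.16367791 14.3282278 ] 597
```

View pics/w7.png

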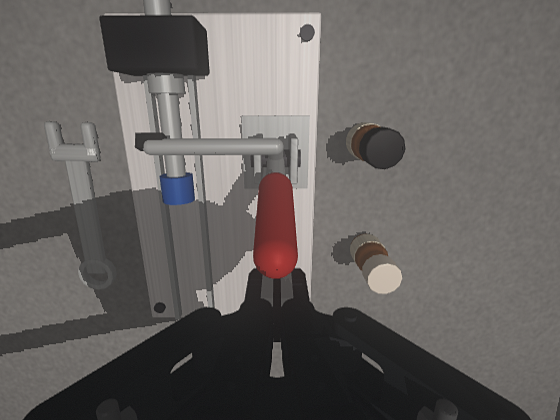

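Request:
send_rows:
  dp:
    - [1.6,9.9,0]
    - [3.1,19.8,0]
    - [4.7,29.6,0]
    - [6.3,39.5,0]
    - [7.8,49.4,0]
  rot:
    - [0,0,0]
    - [0,0,0]
    - [0,0,0]
    - [0,0,0]
    - [0,0,0]

```text
time: 8.35
tool_pos: [576.1, 139.6, 124.0]
tcp_rot: [-180.0, 0.0, -9.2]
ft_force: [0.1, 0.0, 0.2]
finger_gap: 0.3
```

```bash
python3 chk.py 8
```

```text
8.35 [576.08481901 139.55753507 124.01915899] [45.21582813 32.12637798] [0.07347483 0.03988479 0.15170563]
blue y [-5.46495649 13.59265417] 109
```

View pics/w8.png

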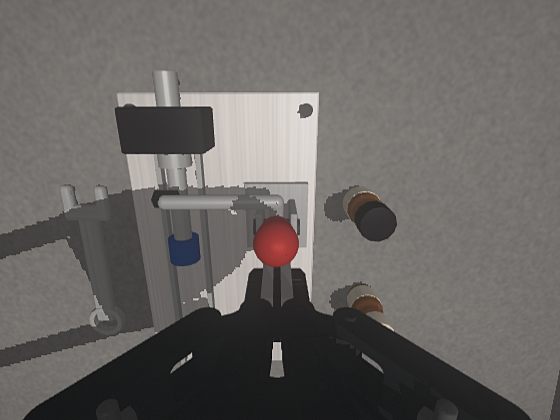

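The lever is just past upright, with its tip at (276,242) and almost no force, so it must be close to the dead point. I'll continue.

Request:
send_rows:
  dp:
    - [1.3,7.9,0]
    - [2.3,14.8,0]
    - [3.1,19.8,0]
    - [3.1,19.8,0]
  rot:
    - [0,0,0]
    - [0,0,0]
    - [0,0,0]
    - [0,0,0]

```text
time: 8.9
tool_pos: [579.3, 158.7, 124.3]
tcp_rot: [-180.0, -0.0, -9.1]
ft_force: [0.6, 0.7, -0.2]
finger_gap: -0.2
```

```bash
python3 chk.py 9
```

```text
8.9 [579.28558991 158.67312222 124.27939848] [45.38685558 51.50733142] [ 0.61390269  0.66348285 -0.19927938]
blue y [-5.16984314 14.48118658] 246
```

View pics/w9.png

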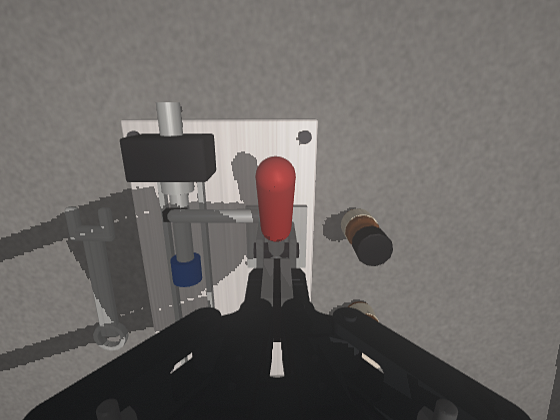

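It has snapped over. I'll withdraw up and back, then check.

Request:
send_rows:
  dp:
    - [-2,-12,5]
    - [-8,-50,30]
    - [-12,-75,80]
    - [-15,-90,120]
    - [-15,-90,130]
  rot:
    - [0,0,0]
    - [0,0,0]
    - [0,0,0]
    - [0,0,0]
    - [0,0,0]

```text
time: 9.57
tool_pos: [565.7, 66.3, 258.8]
tcp_rot: [-180.0, -0.4, -9.3]
ft_force: [0.3, 0.3, -0.3]
finger_gap: -0.1
```

Request:
send_rows:
  dp:
    - [0,0,0]
    - [0,0,0]
    - [0,0,0]
    - [0,0,0]
  rot:
    - [0,0,0]
    - [0,0,0]
    - [0,0,0]
    - [0,0,0]

```text
time: 10.07
tool_pos: [563.8, 68.6, 253.1]
tcp_rot: [180.0, 0.1, -9.1]
ft_force: [0.2, 0.7, -0.8]
finger_gap: 0.0
```

```bash
cat >> chk.py <<'E'
mr=((hsv[...,0]<6)|(hsv[...,0]>174))&(hsv[...,1]>150)&(abs(q[...,0]-45)<14)&(P[...,2]>50)&(P[...,2]<170)
Q=np.c_[q[mr],P[mr][:,2]];print(mr.sum(),Q.min(0),Q.max(0))
# ridge: points near x=45 -> top line of bar
k=abs(Q[:,0]-np.median(Q[:,0]))<3;p=np.polyfit(Q[k,1],Q[k,2],1);print("lever angle from upright",np.pi/2-np.arctan(-p[0])*-1 if 0 else np.arctan2(1,p[0]))
s=vision.snapshot("scene");cv2.imwrite("pics/sc%s.png"%sys.argv[1],cv2.resize(s["pixels"][180:340,200:420],None,fx=3.5,fy=3.5)[:,:,::-1])
E
python3 chk.py 10
```

```text
10.075 [563.81552279  68.59329927 253.14312433] [ 44.19883957 -39.88351111] [ 0.1788328   0.70245478 -0.81471973]
blue y [-4.77869502 13.03201962] 29
331 [39.30305412 52.58280036 68.50110921] [ 54.45913433 109.27843527 113.05427395]
lever angle from upright 1.7097521093141395
```

View pics/w10.png

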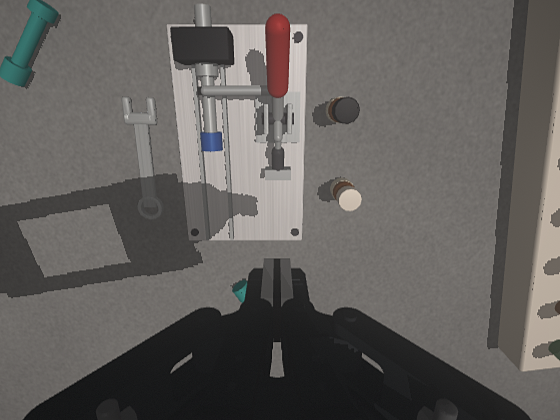

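View pics/sc10.png

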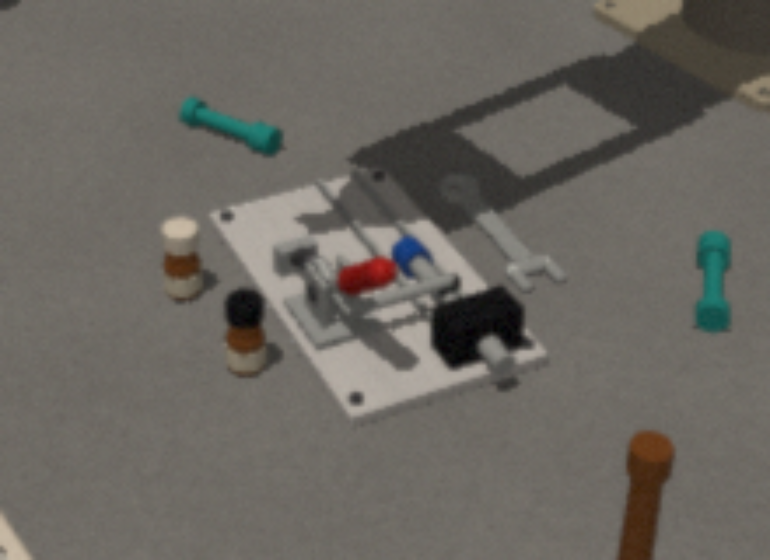

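```bash
cat >> chk.py <<'E'
from scipy.optimize import least_squares
def f(p):
    a=p[0];d=np.array([0,np.sin(a),np.cos(a)]);c=np.array([45+p[1],30,40]);v=Q-c;t=np.clip(v@d,0,95)
    return np.linalg.norm(v-t[:,None]*d,axis=1)-10
o=least_squares(f,[.6,0],loss="soft_l1");print("theta from upright",o.x,"joint",o.x[0]+.75,np.abs(o.fun).mean())
E
python3 chk.py 11
```

```text
10.175 [564.06051093  68.52221708 253.69552654] [ 44.4519312  -39.91539357] [-0.30872243  0.23373617 -0.47373253]
blue y [-4.78279038 13.07619376] 23
319 [39.71417664 53.51821177 67.52151815] [ 54.40554935 108.69271744 113.10669129]
lever angle from upright 1.7082105566877164
theta from upright [ 0.86164711 -0.08177233] joint 1.6116471089541178 0.5699828598316299
```

The fitted lever joint angle is about 1.61 rad, so it is locked. The column's rear end is at y −4.8, so it is home, and the hand is clear.

```bash
python3 -c "
from bench import job
print(job.hand_in())"
```

```text
the job is handed in; nothing more can be done
None
```

I pushed the steel guard column home with the closed fingertips, then pushed the red lever past its dead point until it snapped into lock. I then withdrew the hand and handed the job in at about 10.2 s; the hand-in gave no verdict.

- **Column:** at the stop the force rose to about 14 N with only 0.2 mm more movement. In the last picture its rear end reads holder y −4.8 mm, against a nominal −5, so the centre is at about +40.
- **Lever:** a fit of the grip gives a joint angle of about 1.61 rad, which is locked (1.6). An earlier straight-line fit of the grip's slope disagreed (1.71 rad from upright, where 0.85 is expected). I put that down to the rounded ends and set it aside. The grip's measured extents (y up to 109 mm, z up to 113 mm) match the locked position.
- **Clearance:** the hand stood at about z 253 mm with wrist force under 1 N. The vials, wrench and flask look unmoved in the last pictures. I did not re-image the wash bottles, and the arm did not go near them.

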